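# Slide the vial tray home under the hold-down springs of a cooled tray station

## Robot

A 7-joint arm with a two-finger parallel gripper is mounted at the origin on the work surface. World frame = base frame: x ahead of the robot, y to its left, z up, the work surface at z = 0. Lengths are in mm, angles in rad, forces in N, time in s.
With the tool pointing down it reaches from about 400 to 875 mm from the base axis. Payload 4.4 kg.
Tool frame: the origin (TCP) lies midway between the tips of the shut fingers; the grasp point (between the pads) lies 19 mm behind it; z points along the fingers, y is the line along which they close (so a half turn about z gives the same grasp; the last joint's range is limited). The gripper opens to 85 mm and grips with 20 to 120 N. Pads are 22 mm wide; open, the fingers measure 114 mm over their backs; the gripper's body (76 mm by 85 mm) begins 54 mm behind the grasp point. The pads swing forward as they close: fully open they stand 13 mm farther back than shut.
Start: joints at [1.213, 0.628, 0.038, 1.517, -0.027, 0.996, -0.02], TCP at [187.017, -622.529, 231.313] pointing down, gripper open.
Joint ranges: [-3.06, 3.06], [-0.37, 2.12], [-1.25, 1.32], [0.18, 2.47], [-1.1, 4.24], [0.23, 1.98], [-2.94, 2.94]. Speed limits (rad/s): [2.57, 2.57, 3.14, 3.14, 3.14, 3.14, 3.14].

## Interface

Orientations are given as [roll, pitch, yaw] about the fixed x, y, z axes, in that order (R = Rz(yaw) Ry(pitch) Rx(roll)).
In Python, from workcell import env gives the robot as it stands. The module is installed in compiled form; this text tells all that it offers.
- The arm moves only by the tool step_arm, never from a script. Its argument "motion" is a list of rows, each an object with "xyz": the shift along the tool's x, y, z as a fraction of full scale, a list of three; "rot": the turn, a rotation vector about the tool's x, y, z as a fraction of full scale, a list of three; "grip": the closure, from -1 (fully open) to 1 (shut), so that 0 is half open. A call has 1 to 10 rows; each row shifts and turns the commanded pose from where the row before left it, along the tool's axes as they then stand; what a row does not reach is not made up. Full scale, the value 1, is 20 mm for a shift and 0.1 rad for a turn. A row lasts 1/10 s, in which the tool goes at most 50 mm and 8.59 degrees, less where a joint would pass 70% of its speed; a pose out of reach is approached as far as the arm can. A call with a number of a shift or a turn outside -1 to 1 is refused whole. A call with a gripper value outside its range is refused whole. The fingers move at their own pace and stop on an object; "squeeze" is the grip in N (left out, the last holds). Time passes only in rows, so rows that do not move let the fingers close. It gives the time, the measured TCP pose, the force, the opening and the grip force at its end, in the units of the state.
- env.state(): the state, without advancing time (a new reading comes with each control period).
- env.camera(name): name is "scene" or "top" or "wrist"; returns a dict with "color" (420x560x3 uint8, blue, green, red), "range_z" (420x560 float32, mm along the optical axis (not along the pixel's ray), 0 where there is no reading), "intrinsics" (3x3 intrinsics, pixels), "pose" (4x4, takes a point from camera to world coordinates). Camera axes: x right, y down, z forward; pixel columns grow to the right and rows downward; lengths in mm; the calibration is good to about 2 mm. A picture is of the moment at which its call begins.
- env.job_done(): hands the job in; it is judged then, once.
The state is a dict: "time_s": time; "q": joint angles; "joint_vel": joint speeds; "tau": joint torques, N m; "tcp_pos": TCP position; "orientation": TCP orientation; "contact_force": force on the tool from outside, world axes, zero at the start; "torque": the same for the moment, N m; "grip_width": finger opening in mm; "grasp_force": force on a finger pad.
Only numpy, scipy, OpenCV 4.12 (cv2) and the standard library are available. Lean on these libraries where they do the work, as an engineer would, in place of code of your own. Each camera call takes 0.05 s, during which the arm holds its last target. There are 200 camera calls.

## Task

Dock the vial tray in the cooled tray station: with the fingertips (the rubber pad on its bare end is made for this) press the tray down hard on its sprung plate and, keeping it down, slide it under the two hold-down leaf springs until it is fully home against the end stop; then let go and move clear. Do not pick up or lift the tray, keep its vials standing in their wells, and leave everything else on the bench where it is.

Things in the scene. Friction and masses are not known exactly. Their poses are not given: they have to be found in the camera images.
- station: Fixed tray station on the bench, 300 x 150 mm. Origin on the bench, +x = the way the tray slides home, z up. Side rails guide the tray (inner faces at y +-44.5 mm, tops at z 44 mm). End stop face at x 100 mm, top at z 52 mm; behind it a block to x 175 mm, up to z 53 mm. The sprung cold plate lies between the rails, x -109 to 97 mm, its top at z 36 mm when up.
- station_stop (a point): Middle of the end stop's face, 36 mm above the bench; axes as the station's (x = slide direction).
- keeper_left (a point): Steel keeper on the +y rail: this point is the middle of its lower entry edge (station x 50, y 37, z 52.5 mm). It reaches to x 68 mm, from |y| 30 mm out over the tray's edge, top at z 58 mm. A tray standing up on the sprung plate runs against it: press it down 6 mm or more to pass. Behind it a leaf spring, 11 mm wide, slopes down towards the stop, to x 94 mm.
- keeper_right (a point): The same on the -y rail (station x 50, y -37, z 52.5 mm).
- cold_plate (a joint): How far the sprung cold plate is pressed down, m: 0 up, 0.010 at its bottom stop. Springs push it up with 10 N at 0 and 20 N at 0.010; the tray's weight (2 to 4 N) does not sink it. Pressing the tray down 8 mm takes about 15 N. It comes up again if let go before the tray is under the leaf springs. White glide strips: friction about 0.2.
- leaf_left (a joint): Deflection of the leaf spring on the +y side, rad: 0 hanging free, about 0.1 to 0.2 with the tray's edge under it (each then presses the tray down with about 5 to 9 N and drags on it).
- leaf_right (a joint): The same for the leaf spring on the -y side.
- tray: Grey vial tray, 128 (x) x 86 (y) x 22 mm high, 0.18 to 0.35 kg, loose on the cold plate between the rails (1.5 mm play each side), 57 to 80 mm short of the stop. Origin under its centre, +x = its leading end. Wells in its leading part; three vials stand 20 mm proud of its top. The trailing end of the top (tray x -64 to -22 mm) is bare, with a rubber pad and a finger bar.
- tray_pad (a point): Centre of the flat rubber pad (36 mm along x, 64 mm wide) on the tray's top, 42 mm behind the tray's centre: where to press. 58 mm above the bench before pressing. Just ahead of the pad a finger bar, 6 mm thick, 60 mm wide, 8 mm high, stands across the top (tray x -21.5 to -15.5 mm): a fingertip on the pad can push against it.
- tray_nose (a point): Middle of the tray's leading top edge, 64 mm ahead of the tray's centre. Fully home it lies at the stop's face.
- vial0: Capped glass vial, 11.5 mm wide, 32 mm tall, standing loose in a 12 mm deep well of the tray (at tray x 48, y 19.5 mm); origin at its foot, z along it.
- vial1: The same, at tray x 22, y -19.5 mm.
- vial2: The same, at tray x 9, y 6.5 mm.
- column_a: loose chromatography column lying on the bench beside the station: steel tube 150 mm long with 17 mm hexagon end nuts; origin under its middle, x along it
- column_b: longer loose column, 200 mm, same make, lying farther left; origin under its middle, x along it
- spanner: small double-ended open spanner, 140 mm long, 5 mm thick, lying beside the station; origin under its middle, x along it
- beaker: empty 70 mm wide, 90 mm tall glass beaker; origin under its middle
- reagent_jar: amber glass jar with white cap, 56 mm wide, 85 mm tall; origin under its middle
Things that resemble listed ones, but are neither listed nor needed, are in the scene too. What is shaped like the tray but purple or yellow is not meant.

How it is judged (in metres and radians):
On the way, in this order (a step that is already met when the one before it is completed fails the run):
1. the fingers press the tray down on its sprung plate before it is under the keepers (value of joint cold_plate above 0.004 m and contact force between the fingers and tray above 3 N and x of tray_nose in the frame of station_stop below -0.04 m), for 0.05 s.
2. the tray's leading edge is under both leaf springs, still pushed by the fingers (x of tray_nose in the frame of station_stop above -0.025 m and value of joint each of leaf_left, leaf_right above 0.04 rad and contact force between the fingers and tray above 1 N), for 0.02 s.
At the end, for the whole second after the job is handed in: The tray rests flat and still with its leading edge within 3 mm of the end stop, held down under both leaf springs (cold plate still pressed down at least 5 mm), and the three vials stand in their wells (x of tray_nose in the frame of station_stop above -0.003 m and value of joint cold_plate above 0.005 m and value of joint each of leaf_left, leaf_right above 0.04 rad and z of tray_nose in the frame of station below 0.0535 m and angle between the x axis of tray and the x axis of station, either way round below 0.04 rad and angle between tray's own z axis and vertical below 0.04 rad and linear speed of tray below 0.01 m/s and z of each of vial0, vial1, vial2 in the frame of tray below 0.016 m and angle between each of vial0, vial1, vial2's own z axis and vertical below 0.25 rad); the robot touches nothing.
It fails at once if the tray is lifted more than 6 mm off the raised cold plate, or tipped (z of tray in the frame of station above 0.042 m or angle between tray's own z axis and vertical above 0.15 rad).
It fails at once if a vial is lifted out of its well or tipped (z of any of vial0, vial1, vial2 in the frame of tray above 0.018 m or angle between any of vial0, vial1, vial2's own z axis and vertical above 0.4 rad).
It fails at once if something else on the bench is moved by more than 20 mm (distance of any of column_a, column_b, spanner, beaker, reagent_jar from where it was at the start of the episode above 0.02 m).
It also fails if it takes over 32 s, if anything falls off the work surface, if the arm or the gripper's body presses on something with over 40 N, if the wrist force passes 120 N, or if a joint passes its speed limit or range.

## Working session

There is one attempt and no reset: what is moved stays moved. The work goes in short steps, Python scripts to look and compute and a tool call to move; the robot and the scene stay as the last step left them, time stands still between calls to the robot, and variables do not carry over. Pictures are saved under pics/ and viewed, at most 10 in all, crops included, and the job is handed in when it is done.

Besides the shell and the picture viewer there is one more tool, called after "Emit:" as name([rows], argument=value, ...), one row to a line, values as JSON. step_arm: Moves the arm, as the interface text tells. Its arguments: {"type":"object","properties":{"motion":{"type":"array","items":{"type":"object","properties":{"xyz":{"type":"array","items":{"type":"number"}},"rot":{"type":"array","items":{"type":"number"}},"grip":{"type":"number"}}}},"squeeze":{"type":"number"}},"required":["motion"]}

```bash
mkdir -p pics; cat > h.py <<'E'
import numpy as np, cv2
from workcell import env
def snap(n):
    c=env.camera(n); np.savez('%s.npz'%n,**{k:np.asarray(v) for k,v in c.items()}); return c
def pt(c,u,v):
    K=np.asarray(c['intrinsics']);T=np.asarray(c['pose']);z=float(np.asarray(c['range_z'])[int(v),int(u)])
    p=np.linalg.inv(K)@[u,v,1]*z; return (T@np.r_[p,1])[:3]
def ray(c,u,v,h):
    K=np.asarray(c['intrinsics']);T=np.asarray(c['pose']);d=T[:3,:3]@(np.linalg.inv(K)@[u,v,1]);o=T[:3,3]
    return o+d*(h-o[2])/d[2]
E
python3 - <<'E'
from h import *
for n in('top','scene'):
    c=snap(n); cv2.imwrite(f'pics/{n}0.png',c['color']); print(n,np.round(c['pose'],2).tolist())
print(env.state())
E
```

```text
top [[0.03, -1.0, 0.06, 422.11], [-1.0, -0.03, 0.0, 6.4], [-0.0, -0.06, -1.0, 1500.24], [0.0, 0.0, 0.0, 1.0]]
scene [[0.37, 0.54, -0.75, 1278.86], [0.93, -0.24, 0.29, -295.89], [-0.02, -0.81, -0.59, 694.89], [0.0, 0.0, 0.0, 1.0]]
{'time_s': 0.1, 'q': array([ 1.21317804,  0.62921702,  0.03842866,  1.51823214, -0.02701339,
        0.99629478, -0.02000289]), 'joint_vel': array([-2.16398319e-03, -1.22280847e-03, -1.19084581e-03, -2.12351091e-03,
        3.51204180e-04, -6.00290593e-04, -3.91129607e-06]), 'tau': array([ 3.87301377e-03, -5.64533687e+01,  1.23159718e+00, -1.93972260e+01,
        1.15711440e-02,  5.42954192e-03, -4.08138487e-05]), 'tcp_pos': array([ 186.89051844, -621.99412134,  230.51593892]), 'orientation': array([-3.13995841e+00, -7.15154438e-06,  2.91821936e-01]), 'contact_force': array([ 0.34697392, -0.9382857 , -0.82081037]), 'torque': array([-0.05057776,  0.00014024, -0.02885436]), 'grasp_force': 0.0, 'grip_width': 85.1152655238198}
```

View pics/top0.png

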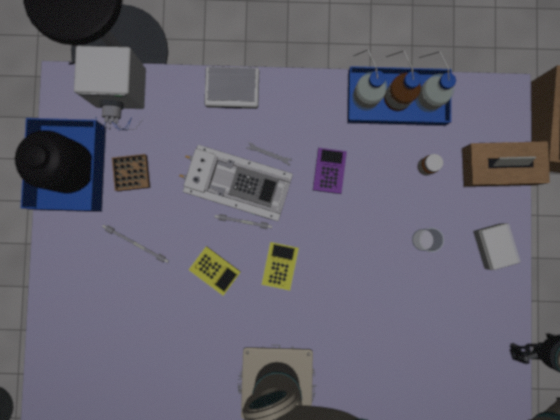

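View pics/scene0.png

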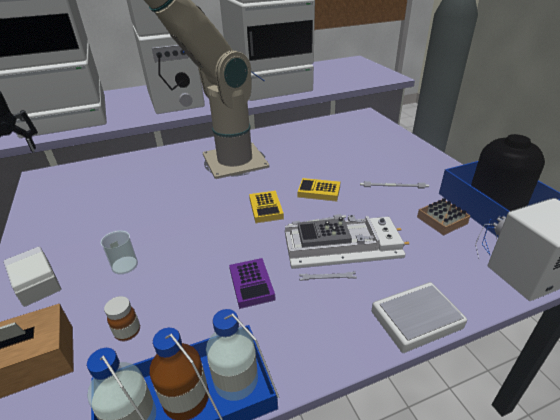

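Top view: the station is at (237,183), with the end stop block on the left, so the slide is toward image left. Tray candidates are the grey one in the station (253,187, black pad at 268,190), the purple one (329,171) and two yellow ones (214,270) and (280,266). The description picks the grey one, and I'll check it in a close crop.

```bash
python3 - <<'E'
from h import *
c={k:v for k,v in np.load('top.npz').items()}
im=c['color'][135:230,170:305]; cv2.imwrite('pics/crop0.png',cv2.resize(im,None,fx=5.5,fy=5.5,interpolation=cv2.INTER_CUBIC))
print(c['intrinsics'].tolist())
for u,v in((268,190),(198,168),(240,160),(240,205),(245,187)): print(u,v,pt(c,u,v).round(1))
E
```

```text
[[499.7805748901817, 0.0, 277.4470261107029], [0.0, 499.7805748901817, 208.50059023852458], [0.0, 0.0, 1.0]]
268 190 [563.6  40.3  54.4]
198 168 [622.7 246.5  51.8]
240 160 [654.8 127.4  18.4]
240 205 [520.1 123.1  18.9]
245 187 [569.8 106.9  61.1]
```

View pics/crop0.png

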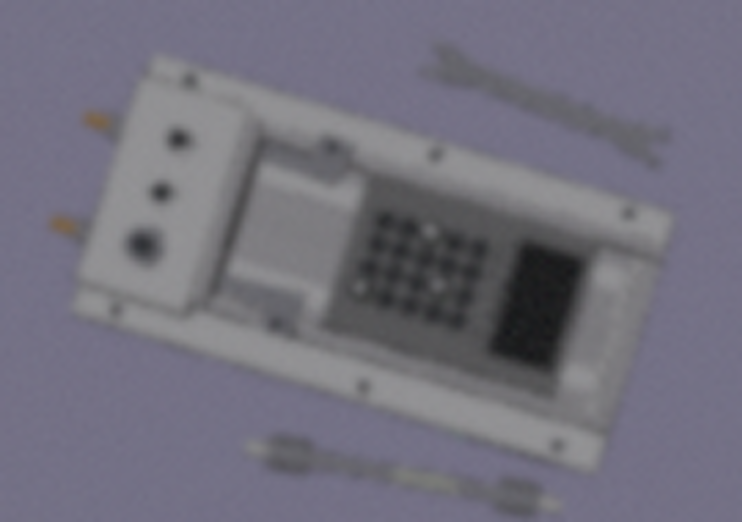

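The grey tray is confirmed: pad at crop (538,305), which is pixel (268,190.5), three white vial caps, and the two keepers at crop (335,160) and (280,310) ahead of it. Now I'll fit the station axis and the pad.

```bash
python3 - <<'E'
from h import *
c={k:v for k,v in np.load('top.npz').items()}
# station base outline corners (crop px -> image px), flange top ~18 mm
cs=[(152,55),(672,215),(600,468),(72,312)]
P=[ray(c,170+a/5.5,135+b/5.5,18) for a,b in cs]
L=(P[0]+P[3])/2;R=(P[1]+P[2])/2;d=L-R
print('station front/back',L.round(1),R.round(1),np.hypot(*d[:2]),'yaw',np.arctan2(d[1],d[0]))
im=c['color'][175:215,250:290]; m=(im.max(2)<45).astype(np.uint8)
ct=max(cv2.findContours(m,0,1)[0],key=cv2.contourArea)
r=cv2.minAreaRect(ct);print(r)
q=cv2.moments(m,True);u,v=q['m10']/q['m00']+250,q['m01']/q['m00']+175
print(u,v,ray(c,u,v,58).round(1))
B=np.array([ray(c,x+250,y+175,58)[:2] for x,y in cv2.boxPoints(r)]);print(B.round(1))
E
```

```text
station front/back [625.9 274.8  18. ] [547.6 -11.9  18. ] 297.2319539331408 yaw 1.3043534857262462
((17.100000381469727, 15.19999885559082), (10.435514450073242, 19.922346115112305), 18.43494987487793)
267.1090047393365 190.13744075829385 [562.8  42.8  58. ]
[[539.3  65.6]
 [594.8  49. ]
 [585.9  20. ]
 [530.5  36.7]]
```

Emit:
step_arm([
  {"xyz": [0, 0, 0], "rot": [0, 0, -1], "grip": 1},
  {"xyz": [0, 0, 0], "rot": [0, 0, -1], "grip": 1},
  {"xyz": [0, 0, 0], "rot": [0, 0, -1], "grip": 1},
  {"xyz": [0, 0, 0], "rot": [0, 0, -1], "grip": 1},
  {"xyz": [0, 0, 0], "rot": [0, 0, -1], "grip": 1},
  {"xyz": [0, 0, 0], "rot": [0, 0, -1], "grip": 1},
  {"xyz": [0, 0, 0], "rot": [0, 0, -1], "grip": 1},
  {"xyz": [0, 0, 0], "rot": [0, 0, -1], "grip": 1},
  {"xyz": [0, 0, 0], "rot": [0, 0, -1], "grip": 1},
  {"xyz": [0, 0, 0], "rot": [0, 0, -1], "grip": 1},
])

```text
time_s: 1.1
tcp_pos: [186.8, -622.2, 230.7]
orientation: [-3.141, -0.001, 1.296]
contact_force: [-0.9, 0.8, -0.3]
grip_width: 0.2
grasp_force: 0.0
```

Emit:
step_arm([
  {"xyz": [0.92, 0.23, 0], "rot": [0, 0, 0], "grip": 1},
  {"xyz": [0.92, 0.23, 0], "rot": [0, 0, 0], "grip": 1},
  {"xyz": [0.92, 0.23, 0], "rot": [0, 0, 0], "grip": 1},
  {"xyz": [0.92, 0.23, 0], "rot": [0, 0, 0], "grip": 1},
  {"xyz": [0.92, 0.23, 0], "rot": [0, 0, 0], "grip": 1},
  {"xyz": [0.92, 0.23, 0], "rot": [0, 0, 0], "grip": 1},
  {"xyz": [0.92, 0.23, 0], "rot": [0, 0, 0], "grip": 1},
  {"xyz": [0.92, 0.23, 0], "rot": [0, 0, 0], "grip": 1},
  {"xyz": [0.92, 0.23, 0], "rot": [0, 0, 0], "grip": 1},
  {"xyz": [0.92, 0.23, 0], "rot": [0, 0, 0], "grip": 1},
])

```text
time_s: 2.1
tcp_pos: [282.3, -457.2, 231.1]
orientation: [-3.141, -0.0, 1.292]
contact_force: [-0.5, 0.6, 0.4]
grip_width: 0.0
grasp_force: 0.0
```

Emit:
step_arm([
  {"xyz": [0.92, 0.23, 0], "rot": [0, 0, 0], "grip": 1},
  {"xyz": [0.92, 0.23, 0], "rot": [0, 0, 0], "grip": 1},
  {"xyz": [0.92, 0.23, 0], "rot": [0, 0, 0], "grip": 1},
  {"xyz": [0.92, 0.23, 0], "rot": [0, 0, 0], "grip": 1},
  {"xyz": [0.92, 0.23, 0], "rot": [0, 0, 0], "grip": 1},
  {"xyz": [0.92, 0.23, 0], "rot": [0, 0, 0], "grip": 1},
  {"xyz": [0.92, 0.23, 0], "rot": [0, 0, 0], "grip": 1},
  {"xyz": [0.92, 0.23, 0], "rot": [0, 0, 0], "grip": 1},
  {"xyz": [0.92, 0.23, 0], "rot": [0, 0, 0], "grip": 1},
  {"xyz": [0.92, 0.23, 0], "rot": [0, 0, 0], "grip": 1},
])

```text
time_s: 3.1
tcp_pos: [377.0, -293.1, 231.2]
orientation: [-3.141, -0.0, 1.292]
contact_force: [0.2, -0.6, 0.2]
grip_width: -0.2
grasp_force: 0.0
```

Emit:
step_arm([
  {"xyz": [0.92, 0.23, 0], "rot": [0, 0, 0], "grip": 1},
  {"xyz": [0.92, 0.23, 0], "rot": [0, 0, 0], "grip": 1},
  {"xyz": [0.92, 0.23, 0], "rot": [0, 0, 0], "grip": 1},
  {"xyz": [0.92, 0.23, 0], "rot": [0, 0, 0], "grip": 1},
  {"xyz": [0.92, 0.23, 0], "rot": [0, 0, 0], "grip": 1},
  {"xyz": [0.92, 0.23, 0], "rot": [0, 0, 0], "grip": 1},
  {"xyz": [0.92, 0.23, 0], "rot": [0, 0, 0], "grip": 1},
  {"xyz": [0.92, 0.23, 0], "rot": [0, 0, 0], "grip": 1},
  {"xyz": [0.92, 0.23, 0], "rot": [0, 0, 0], "grip": 1},
  {"xyz": [0.92, 0.23, 0], "rot": [0, 0, 0], "grip": 1},
])

```text
time_s: 4.1
tcp_pos: [471.8, -128.9, 231.2]
orientation: [-3.141, 0.0, 1.292]
contact_force: [0.5, -0.7, -0.3]
grip_width: -0.1
grasp_force: 0.0
```

Emit:
step_arm([
  {"xyz": [0.92, 0.23, 0], "rot": [0, 0, 0], "grip": 1},
  {"xyz": [0.92, 0.23, 0], "rot": [0, 0, 0], "grip": 1},
  {"xyz": [0.92, 0.23, 0], "rot": [0, 0, 0], "grip": 1},
  {"xyz": [0.92, 0.23, 0], "rot": [0, 0, 0], "grip": 1},
  {"xyz": [0.92, 0.23, 0], "rot": [0, 0, 0], "grip": 1},
  {"xyz": [0.92, 0.23, 0], "rot": [0, 0, 0], "grip": 1},
  {"xyz": [0.92, 0.23, 0], "rot": [0, 0, 0], "grip": 1},
  {"xyz": [0.92, 0.23, 0], "rot": [0, 0, 0], "grip": 1},
  {"xyz": [0.92, 0.23, 0], "rot": [0, 0, 0], "grip": 1},
  {"xyz": [0, 0, 0], "rot": [0, 0, 0], "grip": 1},
])

```text
time_s: 5.1
tcp_pos: [557.9, 21.3, 231.2]
orientation: [3.141, -0.002, 1.296]
contact_force: [-0.5, 0.3, -0.4]
grip_width: 0.1
grasp_force: 0.0
```

```bash
python3 - <<'E'
from h import *
c=snap('wrist'); cv2.imwrite('pics/w1.png',c['color'])
print(np.round(c['pose'],2).tolist(),np.round(c['intrinsics'],1).tolist())
s=env.state();print(s['tcp_pos'],s['orientation'],s['q'])
E
```

```text
[[0.96, -0.26, -0.07, 577.02], [-0.27, -0.92, -0.27, 88.98], [0.0, 0.28, -0.96, 373.75], [0.0, 0.0, 0.0, 1.0]] [[315.3, 0.0, 281.6], [0.0, 315.3, 209.5], [0.0, 0.0, 1.0]]
[556.97109451  19.15597822 231.05241999] [-3.14107316e+00 -2.11786820e-04  1.29414302e+00] [ 0.12081681  0.50888796 -0.3075554   1.77393162  0.19069766  0.88831964
 -0.54763606]
```

View pics/w1.png

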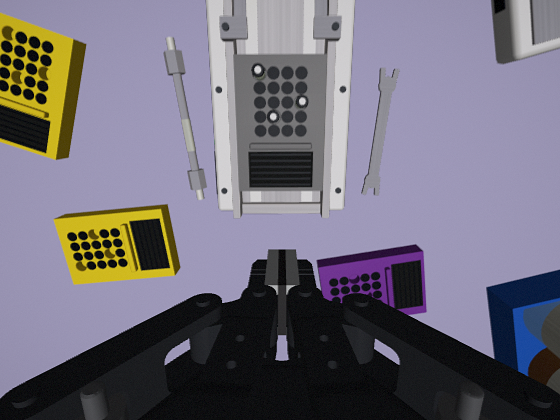

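Wrist view: the grey tray has its pad at about (281,170), the finger bar at (280,146), the leading edge at row 54 (241 to 326), and the keepers at (233,27) and (327,27). The column and spanner lie beside the station, clear of it.

```bash
python3 - <<'E'
from h import *
c={k:v for k,v in np.load('wrist.npz').items()}
im=c['color'];g=im.max(2)
m=np.zeros(g.shape,np.uint8); m[148:192,240:322]=g[148:192,240:322]<70
m=cv2.morphologyEx(m,cv2.MORPH_CLOSE,np.ones((5,5)))
ct=max(cv2.findContours(m,0,1)[0],key=cv2.contourArea);a=cv2.approxPolyDP(ct,5,True)[:,0];print(a.tolist())
P=np.array([ray(c,*p,58) for p in a]); print(P.round(1).tolist(),P.mean(0).round(1))
n=[ray(c,*p,58) for p in((241,54),(326,54))];nm=(n[0]+n[1])/2;print('nose',np.round(n,1).tolist(),nm.round(1))
d=n[1]-n[0];print('yaw from nose',np.arctan2(d[0],-d[1]))
e=[ray(c,*p,h) for p,h in(((218,209),18),((344,209),18))];print('rear edge',np.round(e,1).tolist());d=e[1]-e[0];print(np.arctan2(d[0],-d[1]))
b=[ray(c,*p,58) for p in((240,200),(323,200),(230,26),(336,26))]
q=ray(c,281,148,58);print('bar foot',q)
k=[ray(c,*p,58) for p in((233,40),(327,40))];print('keepers',np.round(k,1).tolist())
t=c['intrinsics'];ti=np.linalg.inv(c['pose'])
E
```

```text
[[248, 152], [249, 186], [311, 186], [312, 152]]
[[536.7, 67.6, 58.0], [527.4, 34.6, 58.0], [588.3, 17.4, 58.0], [597.7, 50.4, 58.0]] [562.5  42.5  58. ]
nose [[557.1, 153.7, 58.0], [631.7, 132.6, 58.0]] [594.4 143.1  58. ]
yaw from nose 1.296047214547258
rear edge [[477.9, 11.3, 18.0], [620.2, -28.9, 18.0]]
1.2955646795864275
bar foot [569.21013508  62.44034108  58.        ]
keepers [[553.6, 166.6, 58.0], [635.3, 143.6, 58.0]]
```

Emit:
step_arm([
  {"xyz": [0.75, -0.03, 0.9], "rot": [0, 0, 0], "grip": 1},
  {"xyz": [0.75, -0.03, 0.9], "rot": [0, 0, 0], "grip": 1},
  {"xyz": [0, 0, 0.9], "rot": [0, 0, 0], "grip": 1},
  {"xyz": [0, 0, 0.9], "rot": [0, 0, 0], "grip": 1},
  {"xyz": [0, 0, 0.9], "rot": [0, 0, 0], "grip": 1},
  {"xyz": [0, 0, 0.9], "rot": [0, 0, 0], "grip": 1},
  {"xyz": [0, 0, 0.9], "rot": [0, 0, 0], "grip": 1},
  {"xyz": [0, 0, 0.9], "rot": [0, 0, 0], "grip": 1},
  {"xyz": [0, 0, 0.8], "rot": [0, 0, 0], "grip": 1},
  {"xyz": [0, 0, 0], "rot": [0, 0, 0], "grip": 1},
])

```text
time_s: 6.15
tcp_pos: [562.0, 45.3, 69.5]
orientation: [-3.137, 0.003, 1.291]
contact_force: [0.7, -0.3, 1.3]
grip_width: 0.1
grasp_force: 0.0
```

```bash
python3 - <<'E'
from h import *
c=snap('wrist'); cv2.imwrite('pics/w2.png',c['color'])
s=env.state();print(s['time_s'],s['tcp_pos'],s['orientation'])
E
```

```text
6.2 [562.93833117  45.67946688  70.61512922] [-3.13929503e+00  1.87898479e-03  1.29062389e+00]
```

View pics/w2.png

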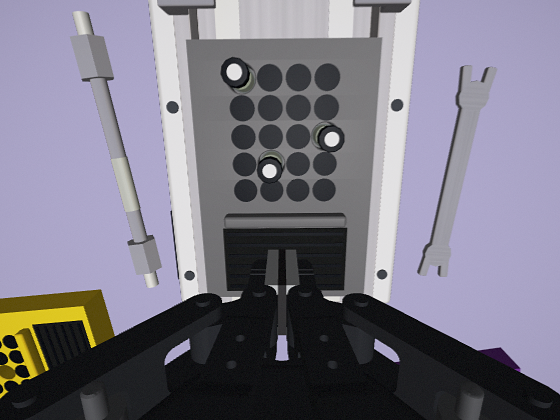

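The fingertips at (281,250) hover over the pad (rows 228 to 290), centred and just behind the bar at row 220. Pressing down now.

Emit:
step_arm([
  {"xyz": [0, 0, 0.4], "rot": [0, 0, 0], "grip": 1},
  {"xyz": [0, 0, 0.2], "rot": [0, 0, 0], "grip": 1},
  {"xyz": [0, 0, 0.2], "rot": [0, 0, 0], "grip": 1},
  {"xyz": [0, 0, 0.15], "rot": [0, 0, 0], "grip": 1},
  {"xyz": [0, 0, 0], "rot": [0, 0, 0], "grip": 1},
  {"xyz": [0, 0, 0], "rot": [0, 0, 0], "grip": 1},
])

```text
time_s: 6.8
tcp_pos: [564.7, 46.8, 53.8]
orientation: [3.14, 0.0, 1.292]
contact_force: [-1.9, -0.5, 11.9]
grip_width: -0.0
grasp_force: 5.9
```

Emit:
step_arm([
  {"xyz": [0, 0, 0.15], "rot": [0, 0, 0], "grip": 1},
  {"xyz": [0, 0, 0.15], "rot": [0, 0, 0], "grip": 1},
  {"xyz": [0, 0, 0], "rot": [0, 0, 0], "grip": 1},
  {"xyz": [0, 0, 0], "rot": [0, 0, 0], "grip": 1},
])

```text
time_s: 7.2
tcp_pos: [565.2, 46.9, 48.6]
orientation: [3.139, -0.0, 1.292]
contact_force: [-3.1, -1.1, 16.6]
grip_width: 0.1
grasp_force: 8.5
```

Emit:
step_arm([
  {"xyz": [0.2, 0, 0.1], "rot": [0, 0, 0], "grip": 1},
  {"xyz": [0.2, 0, 0], "rot": [0, 0, 0], "grip": 1},
  {"xyz": [0.2, 0, 0], "rot": [0, 0, 0], "grip": 1},
  {"xyz": [0.2, 0, 0], "rot": [0, 0, 0], "grip": 1},
  {"xyz": [0.2, 0, 0], "rot": [0, 0, 0], "grip": 1},
])

```text
time_s: 7.7
tcp_pos: [571.2, 64.3, 48.0]
orientation: [3.137, 0.002, 1.29]
contact_force: [-5.5, -4.7, 26.7]
grip_width: -0.2
grasp_force: 13.5
```

Emit:
step_arm([
  {"xyz": [0.2, 0, 0], "rot": [0, 0, 0], "grip": 1},
  {"xyz": [0.2, 0, 0], "rot": [0, 0, 0], "grip": 1},
  {"xyz": [0.2, 0, 0], "rot": [0, 0, 0], "grip": 1},
  {"xyz": [0.2, 0, 0], "rot": [0, 0, 0], "grip": 1},
  {"xyz": [0.2, 0, 0], "rot": [0, 0, 0], "grip": 1},
])

```text
time_s: 8.2
tcp_pos: [576.6, 83.7, 48.0]
orientation: [3.138, 0.002, 1.29]
contact_force: [-4.9, -5.2, 26.9]
grip_width: 0.2
grasp_force: 13.4
```

```bash
python3 - <<'E'
from h import *
c=snap('wrist'); cv2.imwrite('pics/w3.png',c['color'])
s=env.state();print(s['time_s'],s['tcp_pos'],s['contact_force'])
E
```

```text
8.25 [576.9011224   84.83577389  47.97706201] [-5.05719645 -3.88293512 26.83486078]
```

View pics/w3.png

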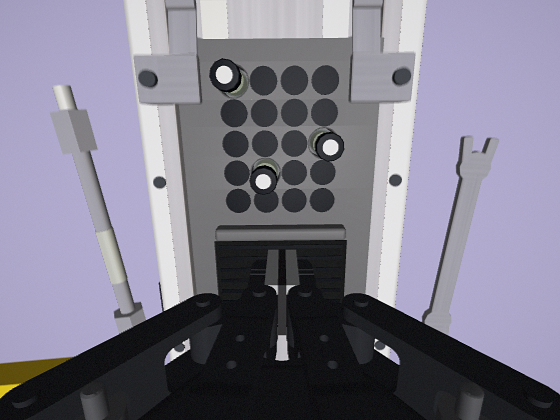

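The tray's leading end has passed under both keepers at (168,78) and (382,78), with all vials standing. I'll keep sliding.

Emit:
step_arm([
  {"xyz": [0.2, 0, 0.03], "rot": [0, 0, 0], "grip": 1},
  {"xyz": [0.2, 0, 0.03], "rot": [0, 0, 0], "grip": 1},
  {"xyz": [0.2, 0, 0.03], "rot": [0, 0, 0], "grip": 1},
  {"xyz": [0.2, 0, 0.03], "rot": [0, 0, 0], "grip": 1},
])

```text
time_s: 8.65
tcp_pos: [580.2, 96.2, 47.8]
orientation: [3.138, 0.007, 1.289]
contact_force: [-12.2, -10.5, 52.3]
grip_width: 0.2
grasp_force: 26.4
```

Emit:
step_arm([
  {"xyz": [0.2, 0, 0], "rot": [0, 0, 0], "grip": 1},
  {"xyz": [0.2, 0, 0], "rot": [0, 0, 0], "grip": 1},
])

```text
time_s: 8.85
tcp_pos: [582.4, 104.2, 47.9]
orientation: [3.138, 0.006, 1.289]
contact_force: [-11.3, -10.0, 46.5]
grip_width: -0.0
grasp_force: 23.3
```

Emit:
step_arm([
  {"xyz": [0.15, 0, 0], "rot": [0, 0, 0], "grip": 1},
  {"xyz": [0.15, 0, 0], "rot": [0, 0, 0], "grip": 1},
  {"xyz": [0, 0, 0], "rot": [0, 0, 0], "grip": 1},
])

```text
time_s: 9.15
tcp_pos: [585.7, 111.0, 47.9]
orientation: [3.136, 0.003, 1.29]
contact_force: [-8.6, -8.4, 42.2]
grip_width: 0.0
grasp_force: 21.4
```

Emit:
step_arm([
  {"xyz": [0.15, 0, 0], "rot": [0, 0, 0], "grip": 1},
  {"xyz": [0.15, 0, 0], "rot": [0, 0, 0], "grip": 1},
  {"xyz": [0, 0, 0], "rot": [0, 0, 0], "grip": 1},
])

```text
time_s: 9.45
tcp_pos: [586.3, 112.3, 47.8]
orientation: [3.137, 0.01, 1.287]
contact_force: [-9.0, -14.5, 47.1]
grip_width: -0.0
grasp_force: 33.6
```

```bash
python3 - <<'E'
from h import *
c=snap('wrist'); cv2.imwrite('pics/w4.png',c['color'])
s=env.state();print(s['time_s'],s['tcp_pos'],s['contact_force'])
E
```

```text
9.5 [586.33212584 112.29637354  47.82900681] [-10.71126478 -14.40337392  46.13120311]
```

View pics/w4.png

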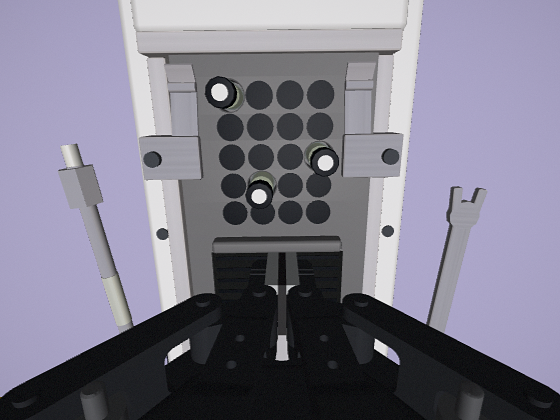

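The leading edge meets the stop's face at row 52, the leaf springs lie on the tray, and the vials are standing. One more firm push will confirm it is home.

Emit:
step_arm([
  {"xyz": [0.2, 0, 0], "rot": [0, 0, 0], "grip": 1},
  {"xyz": [0.2, 0, 0], "rot": [0, 0, 0], "grip": 1},
  {"xyz": [0, 0, 0], "rot": [0, 0, 0], "grip": 1},
])

```text
time_s: 9.8
tcp_pos: [586.3, 112.4, 47.8]
orientation: [3.14, 0.021, 1.284]
contact_force: [-14.1, -26.5, 53.8]
grip_width: 0.0
grasp_force: 37.5
```

Emit:
step_arm([
  {"xyz": [-0.2, 0, 0], "rot": [0, 0, 0], "grip": 1},
  {"xyz": [-0.2, 0, 0], "rot": [0, 0, 0], "grip": 1},
  {"xyz": [0, 0, 0], "rot": [0, 0, 0], "grip": 1},
])

```text
time_s: 10.1
tcp_pos: [586.3, 112.3, 47.8]
orientation: [3.137, 0.009, 1.287]
contact_force: [-9.5, -15.4, 45.3]
grip_width: 0.1
grasp_force: 33.5
```

Emit:
step_arm([
  {"xyz": [-0.2, 0, 0], "rot": [0, 0, 0], "grip": 1},
  {"xyz": [-0.15, 0, -0.1], "rot": [0, 0, 0], "grip": 1},
  {"xyz": [0, 0, -0.2], "rot": [0, 0, 0], "grip": 1},
  {"xyz": [0, 0, -0.3], "rot": [0, 0, 0], "grip": 1},
])

```text
time_s: 10.5
tcp_pos: [583.6, 112.8, 54.8]
orientation: [3.14, 0.0, 1.291]
contact_force: [-1.6, -0.5, -0.2]
grip_width: 0.1
grasp_force: 0.4
```

Emit:
step_arm([
  {"xyz": [0, 0, -0.5], "rot": [0, 0, 0], "grip": 1},
  {"xyz": [0, 0, -1], "rot": [0, 0, 0], "grip": 1},
  {"xyz": [-0.5, 0, -1], "rot": [0, 0, 0], "grip": 1},
  {"xyz": [-1, 0, -1], "rot": [0, 0, 0], "grip": 1},
  {"xyz": [-1, 0, -1], "rot": [0, 0, 0], "grip": 1},
  {"xyz": [-1, 0, -1], "rot": [0, 0, 0], "grip": 1},
  {"xyz": [-1, 0, 0], "rot": [0, 0, 0], "grip": 1},
  {"xyz": [0, 0, 0], "rot": [0, 0, 0], "grip": 1},
])

```text
time_s: 11.3
tcp_pos: [557.7, 23.7, 164.5]
orientation: [3.141, 0.002, 1.288]
contact_force: [0.2, -0.8, -0.1]
grip_width: 0.4
grasp_force: 0.0
```

```bash
python3 - <<'E'
from h import *
c=snap('wrist'); cv2.imwrite('pics/w5.png',c['color'])
s=env.state();print(s['time_s'],s['tcp_pos'],s['contact_force'])
E
```

```text
11.35 [558.08189352  25.97067691 164.17864395] [ 0.24214038  0.24436978 -0.83918037]
```

View pics/w5.png

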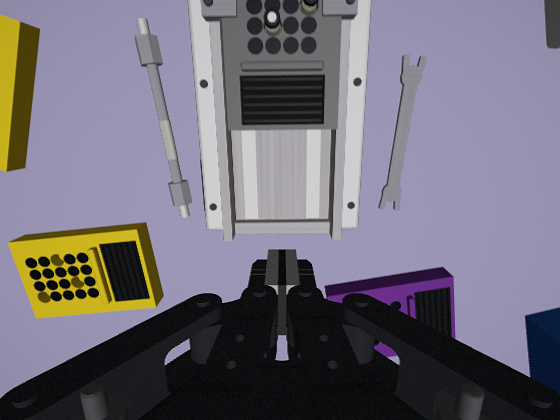

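Clear of the tray, with its pad at (283,100). I'll move forward for one last look at the nose, leaf springs and height.

Emit:
step_arm([
  {"xyz": [1, 0, -0.5], "rot": [0, 0, 0], "grip": 1},
  {"xyz": [1, 0, -0.5], "rot": [0, 0, 0], "grip": 1},
  {"xyz": [1, 0, 0], "rot": [0, 0, 0], "grip": 1},
  {"xyz": [1, 0, 0], "rot": [0, 0, 0], "grip": 1},
  {"xyz": [0.5, 0, 0], "rot": [0, 0, 0], "grip": 1},
  {"xyz": [0, 0, 0], "rot": [0, 0, 0], "grip": 1},
  {"xyz": [0, 0, 0], "rot": [0, 0, 0], "grip": 1},
])

```text
time_s: 12.05
tcp_pos: [582.7, 113.1, 183.4]
orientation: [-3.141, 0.001, 1.292]
contact_force: [-0.3, -0.2, 0.3]
grip_width: 0.2
grasp_force: 0.0
```

```bash
python3 - <<'E'
from h import *
c=snap('wrist'); cv2.imwrite('pics/w6.png',cv2.resize(c['color'][0:210,160:420],None,fx=2.8,fy=2.8,interpolation=cv2.INTER_CUBIC))
s=env.state();print(s['time_s'],s['tcp_pos'],s['contact_force'])
E
```

```text
12.1 [582.81697175 112.40235692 183.51777084] [-0.30583043 -0.30114377  0.54454499]
```

View pics/w6.png

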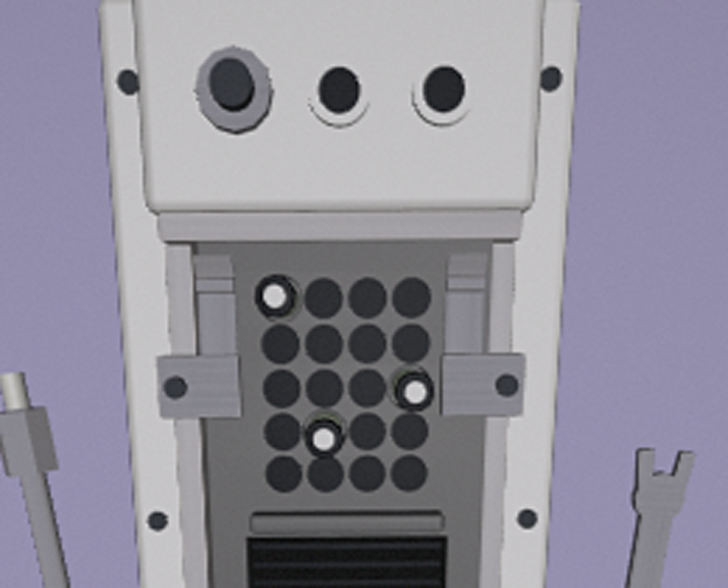

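The tray's edge sits flush with the stop (crop row 241, no gap), both leaf springs lie on it, and the vials stand. I'll check the height and then hand in.

```bash
python3 - <<'E'
from h import *
c={k:v for k,v in np.load('wrist.npz').items()}
z=[pt(c,160+a/2.8,b/2.8)[2] for a,b in((340,262),(345,505),(220,505),(465,505))];print(np.round(z,1))
if max(z)<55: print(env.job_done())
E
```

```text
[51.5 52.4 51.1 50.3]
the job is handed in; nothing more can be done
None
```

The grey tray is docked and handed in at about 12 s: leading edge flush against the end stop, top 50–52 mm above the bench, so the cold plate is still pressed down about 6–8 mm. Both leaf springs lie on it, all three vials stand in their wells, and the arm is clear; the judge gave no verdict.

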